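Pin the side stop and press the blank into the corner of the jig

ROBOT

A 7-joint arm with a two-finger parallel gripper is mounted at the origin on a cart in front of the work surface, level with it; the furniture and walls round the work are solid. World frame = base frame: x ahead of the robot, y to its left, z up, the work surface at z = 0. Lengths are in m, angles in rad, forces in N, time in s.
With the tool pointing down it reaches from about 0.425 to 0.875 m from the base axis. Payload 4.7 kg.
Tool frame: the origin (TCP) lies at the very end of the fingers, on their centre line; the grasp point (between the pads) lies 19 mm behind it; z points along the fingers, y is the line along which they close (so a half turn about z gives the same grasp; the last joint's range is limited). The gripper opens to 87 mm and grips with 3 to 60 N. Pads are 19 mm wide; open, the fingers measure 117 mm over their backs; the gripper's body (75 mm by 190 mm) begins 51 mm behind the grasp point.
Start: joints at [1.171, 0.321, -0.07, 1.45, 0.023, 1.371, -0.057], TCP at [0.261, -0.595, 0.223] pointing down, gripper open.
Joint ranges: [-2.86, 2.86], [-0.3, 2.09], [-1.38, 1.24], [0.06, 2.45], [-1.56, 4.7], [0.09, 2.05], [-2.69, 2.69]. Speed limits (rad/s): [2.57, 2.57, 3.14, 3.14, 3.14, 3.14, 3.14].

INTERFACE

Orientations are given as a rotation vector (axis times angle).
In Python, from bench import ctrl, get_image, job gives the robot as it stands.
- The arm moves only by the shell command python3 -m crank 'ROWS' [FORCE]. ROWS is JSON, a list that holds one entry, the list of rows, each a list of 5 numbers: the shift along the tool's x, y, z in mm, then the turn about the tool's z in rad, then the closure, from -1 (fully open) to 1 (shut), so that 0 is half open. A call has 1 to 10 rows; each row shifts and turns the commanded pose from where the row before left it, along the tool's axes as they then stand; what a row does not reach is not made up. A row lasts 1/12 s, in which the tool goes at most 41.7 mm and 7.16 degrees, less where a joint would pass 70% of its speed; a pose out of reach is approached as far as the arm can. A call with a gripper value outside its range is refused whole. The fingers move at their own pace and stop on an object; FORCE is the grip in N (left out, the last holds). Time passes only in rows, so rows that do not move let the fingers close. It gives the time, the measured TCP pose, the force, the opening and the grip force at its end, in the units of the state.
- ctrl.get_state(): the state, without advancing time (a new reading comes with each control period).
- get_image(name): name is "side" or "top"; returns a dict with "pixels" (400x640x3 uint8, red, green, blue), "fx", "fy", "cx", "cy" (pixels), "k1" (the pictures are not rectified: a ray, as slopes to the right and down, at radius r is drawn at 1 + k1 r^2 times it, then the intrinsics apply), "T" (4x4, takes a point from camera to world coordinates). Camera axes: x right, y down, z forward; pixel columns grow to the right and rows downward; lengths in m; the calibration is good to about 2 mm. A picture is of the moment at which its call begins. There is no depth.
- job.close_job(): hands the job in; it is judged then, once.
The state is a dict: "time": time; "joint_positions": joint angles; "qd": joint speeds; "joint_torque": joint torques, N m; "position": TCP position; "tool_rot": TCP orientation; "ft_force": force on the tool from outside, world axes, zero at the start; "torque": the same for the moment, N m; "grip_width": opening from 0.0 (shut) to 1.0 (fully open); "grip_force": force on a finger pad.
Only numpy, scipy, OpenCV 4.12 (cv2) and the standard library are available. Lean on these libraries where they do the work, as an engineer would, in place of code of your own. Each camera call takes 0.05 s, during which the arm holds its last target. There are 200 camera calls.

TASK

Get the square beech blank ready for drilling in the wooden corner jig: swing the jig's side stop closed against its dowel, take the lock pin from its parking hole and push it fully home through the end of the stop into the board, then lay the blank flat on the board and press it into the corner, hard up against the rear fence and the pinned side stop at the same time. Finish while still holding it there: keep pressing with the fingers on the blank and do not let go. Leave the round blank, the sanding block and the brush where they lie.

Things in the scene. Friction and masses are not known exactly. Their poses are not given: they have to be found in the camera images.
- jig: Plywood board 190 x 150 x 18 mm, screwed flat to the table, with two aluminium stops on it. Origin at table height, board x from -92 to +98, y -80 to +70 mm; x points away from the robot towards the fence (turned up to 0.2 rad), y to its left, z up. A steel dowel (6 mm thick, 14 mm high) stands on the board at x = -66, y = -42 mm; the closed side stop rests against it.
- fence: Fixed aluminium rear fence, bar 12 x 68 mm, 13 mm high, screwed on the board. Its working face looks towards the robot (jig -x) at jig x = +55 mm and runs from jig y = -41 to +27 mm. Its origin is the point x = y = 0, z = 18 mm of the jig.
- stop_bar: Swinging side stop at the board's right: aluminium bar 12 mm wide, 19 to 31 mm above the table. Origin on the pivot at its underside (jig x = +78, y = -51 mm); it runs along its own -x to an eye (own x -160 to -136, y -16 to +6 mm, hole at x -148, y -5). Closed: axes parallel to the jig's, its inner working face (own y = +6 mm) at jig y = -45 mm.
- side_stop (a joint): Hinge of the side stop about its vertical pivot at the far end. 0 = closed (square to the fence, against the dowel, holes in line; it cannot go further in); grows as the free end swings out to the robot's right, up to 0.9 rad. Turns easily (about 0.5 N at the eye) and stays where it is left, but an unpinned stop gives way when pushed outwards.
- stop_hole (a point): Centre of the upper mouth of the vertical through hole (9 mm wide, 12 mm deep) in the eye of the side stop, 31 mm above the table.
- lock_hole (a point): Mouth of the lock hole in the board top (9 mm wide, 15 mm deep, blind), 18 mm above the table; lies straight under stop_hole when the stop is closed.
- corner (a point): The inner corner where the planes of the fence face and of the closed stop's face meet, at board-top height (jig x = +55, y = -45 mm, 18 mm above the table). The seated blank's centre is 33 mm from both planes.
- lock_pin: Loose upright lock pin: steel shaft 8 mm thick, 26 mm long, tapered tip; black ribbed knob 18 mm in diameter, 24 mm high (26 to 50 mm above the tip). Origin at the tip, z up. Starts in the parking hole (jig x = +78, y = +58 mm, 9 mm wide, 15 mm deep), tip 3 mm above the table. Home in the stop: knob rests on the eye, tip 5 mm above the table.
- square_blank: Square beech blank 66 x 66 x 8 mm with slightly rounded corners, about 30 g, lying flat on the table left of the jig. Origin: centre of its underside; x and y parallel to its edges. Sanded smooth: slides easily on board and stops (friction about 0.25).
- round_blank: Round beech blank, 65 mm diameter, 8 mm thick, lying on the table left of the jig: a bystander, may have changed places with the square one. Origin: centre of its underside.
- sanding_block: Cork sanding block 40 x 68 x 22 mm near the left front edge of the table: a bystander. Origin: centre of its underside.
- brush: Thin paint brush 186 mm long, lying on the table to the right of the jig: a bystander. Origin: middle of its length, at its underside.
Mind the look-alikes: they are no part of the job. What is shaped like the square_blank but pink is not meant.

How it is judged:
On the way, in this order (a step that is already met when the one before it is completed fails the run):
1. the side stop is closed and the lock pin is fully home through it in the board (value of joint side_stop below 0.02 rad and horizontal distance between lock_pin and lock_hole below 0.003 m and z of lock_pin in the frame of jig below 0.0075 m and angle between lock_pin's own z axis and vertical below 0.12 rad), for 0.2 s.
2. the blank is pressed against the fence and the pinned stop at once (contact force between square_blank and fence above 1.5 N and contact force between square_blank and stop_bar above 1.5 N), for 0.2 s.
At the end, for the whole second after the job is handed in: Stop closed (0.02 rad), pin in the lock hole (3 mm) with its knob down on the stop (2.5 mm); square blank flat and at rest in the corner, centre 33 mm (2.5 mm) from both faces, square to the jig (2 degrees), fingers still pressing it against fence and stop with at least 1.5 N each (all of step 1 and all of step 2 and contact force between the fingers and square_blank above 1.5 N and x of square_blank in the frame of corner between -0.0355 and -0.0305 m and y of square_blank in the frame of corner between 0.03 and 0.0355 m and z of square_blank in the frame of corner below 0.002 m and angle between square_blank's own z axis and vertical below 0.05 rad and (angle between the x axis of square_blank and the x axis of jig, either way round below 0.035 rad or angle between the x axis of square_blank and the y axis of jig, either way round below 0.035 rad) and linear speed of square_blank below 0.01 m/s); the arm keeps its last pose, push and grip.
It fails at once if the round blank is disturbed (distance of round_blank from where it was at the start of the episode above 0.02 m).
It fails at once if the sanding block is disturbed (distance of sanding_block from where it was at the start of the episode above 0.02 m).
It fails at once if the brush is disturbed (distance of brush from where it was at the start of the episode above 0.03 m).
It also fails if it takes over 72 s, if anything falls off the work surface, if the arm or the gripper's body presses on something with over 40 N, if the wrist force passes 120 N, or if a joint passes its speed limit or range.

## Working session

There is one attempt and no reset: what is moved stays moved. The work goes in short steps, Python scripts to look and compute and a shell command to move; the robot and the scene stay as the last step left them, time stands still between calls to the robot, and variables do not carry over. Pictures are saved under pics/ and viewed, at most 10 in all, crops included, and the job is handed in when it is done.

```bash
mkdir -p pics; ls
cat > h.py <<'E'
import numpy as np, cv2
from bench import ctrl, get_image, job
def K(d): return np.array([[d["fx"],0,d["cx"]],[0,d["fy"],d["cy"]],[0,0,1.]])
def ray(d,uv):
    uv=np.asarray(uv,float).reshape(-1,2)
    p=cv2.undistortPoints(uv.reshape(-1,1,2),K(d),np.array([d["k1"],0,0,0.])).reshape(-1,2)
    v=np.c_[p,np.ones(len(p))]@d["T"][:3,:3].T
    return d["T"][:3,3],v
def onplane(d,uv,z):
    o,v=ray(d,uv); return o+v*((z-o[2])/v[:,2])[:,None]
def proj(d,P):
    P=np.asarray(P,float).reshape(-1,3); R=d["T"][:3,:3]; c=(P-d["T"][:3,3])@R
    return cv2.projectPoints(c,np.zeros(3),np.zeros(3),K(d),np.array([d["k1"],0,0,0.]))[0].reshape(-1,2)
def save(d,n): cv2.imwrite("pics/"+n,d["pixels"][:,:,::-1])
E
python3 - <<'E'
from h import *
for n in("top","side"):
    d=get_image(n); d["T"]=np.array(d["T"]); save(d,n+"0.png"); print(n,d["fx"],d["k1"],d["T"].round(3).tolist())
s=ctrl.get_state(); print(s)
E
```

```text
pics
top 406.675494746699 -0.009981386201901653 [[0.008, -0.998, 0.068, 0.361], [-1.0, -0.008, 0.001, -0.13], [0.0, -0.068, -0.998, 1.296], [0.0, 0.0, 0.0, 1.0]]
side 367.25473840219416 -0.015892281429861953 [[0.99, -0.098, 0.103, 0.353], [-0.141, -0.568, 0.811, -0.975], [-0.021, -0.817, -0.576, 0.633], [0.0, 0.0, 0.0, 1.0]]
{'time': 0.1, 'joint_positions': array([ 1.17109477,  0.32174649, -0.07008955,  1.45153574,  0.02259438,
        1.37080937, -0.05689228]), 'qd': array([ 4.88714733e-05, -2.31566814e-05, -8.82506679e-04, -3.08708050e-03,
        9.44949769e-04, -4.78066923e-04, -7.84975337e-04]), 'joint_torque': array([ 2.85660280e-04, -4.92569947e+01, -4.05474566e-01, -3.13397777e+01,
       -6.42262702e-02,  3.94820469e-02,  6.37591006e-05]), 'position': array([ 0.26112281, -0.59470645,  0.22158114]), 'tool_rot': array([-3.07295665e+00, -6.45089606e-01,  6.83605974e-04]), 'ft_force': array([ 0.09768227, -0.15082274,  0.02038821]), 'torque': array([ 0.02882422, -0.00503925,  0.04177064]), 'grip_force': 0.0, 'grip_width': 0.9983798847814055}
```

View pics/top0.png

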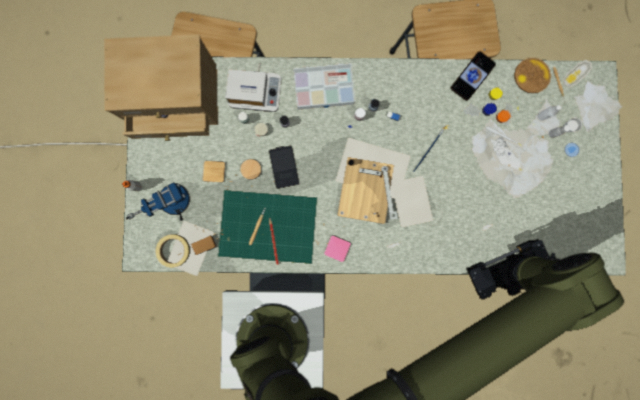

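View pics/side0.png

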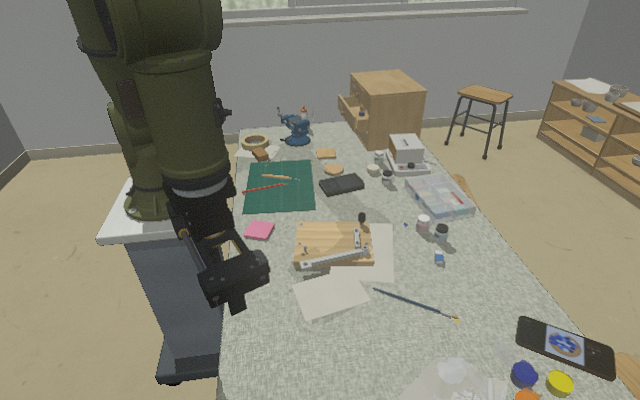

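The top view shows the jig at about (368,190), the pin knob at (353,162), the square blank at (214,171), the round blank at (250,169), the sanding block at (203,244) and the brush at (430,148). The pink decoy is at (338,248). Next I'll enlarge the crops and measure.

Run:
```python
from h import *
t=cv2.imread("pics/top0.png"); s=cv2.imread("pics/side0.png")
a=cv2.resize(t[150:235,330:410],None,fx=5,fy=5,interpolation=cv2.INTER_CUBIC)
b=cv2.resize(s[205:275,285:385],None,fx=4,fy=4,interpolation=cv2.INTER_CUBIC)
c=cv2.resize(t[150:190,195:275],None,fx=4,fy=4,interpolation=cv2.INTER_CUBIC)
o=np.zeros((600,800,3),np.uint8); o[:425,:400]=a; o[:280,400:]=b; o[290:450,400:720]=c
cv2.imwrite("pics/c0.png",o)
d=get_image("top"); hsv=cv2.cvtColor(d["pixels"],cv2.COLOR_RGB2HSV)
def cont(m,z,box):
    M=np.zeros_like(m); x0,y0,x1,y1=box; M[y0:y1,x0:x1]=m[y0:y1,x0:x1]
    c=max(cv2.findContours(M,cv2.RETR_EXTERNAL,cv2.CHAIN_APPROX_NONE)[0],key=cv2.contourArea)
    P=onplane(d,c.reshape(-1,2),z)
    r=cv2.minAreaRect((P[:,:2]*1000).astype(np.float32)); return r
wood=((hsv[:,:,0]>8)&(hsv[:,:,0]<25)&(hsv[:,:,1]>90)&(hsv[:,:,2]>110)).astype(np.uint8)
print("sq",cont(wood,.008,(195,155,232,190)))
print("round",cont(wood,.008,(236,155,266,185)))
print("board",cont(wood,.018,(330,150,410,235)))
```

```text
sq ((527.822998046875, 195.04461669921875), (65.02518463134766, 64.06126403808594), 87.19757080078125)
round ((535.5037231445312, 77.56535339355469), (57.82768630981445, 60.78288650512695), 0.47738635540008545)
board ((470.33251953125, -289.2007751464844), (148.5133819580078, 184.68760681152344), 80.80081176757812)
```

View pics/c0.png

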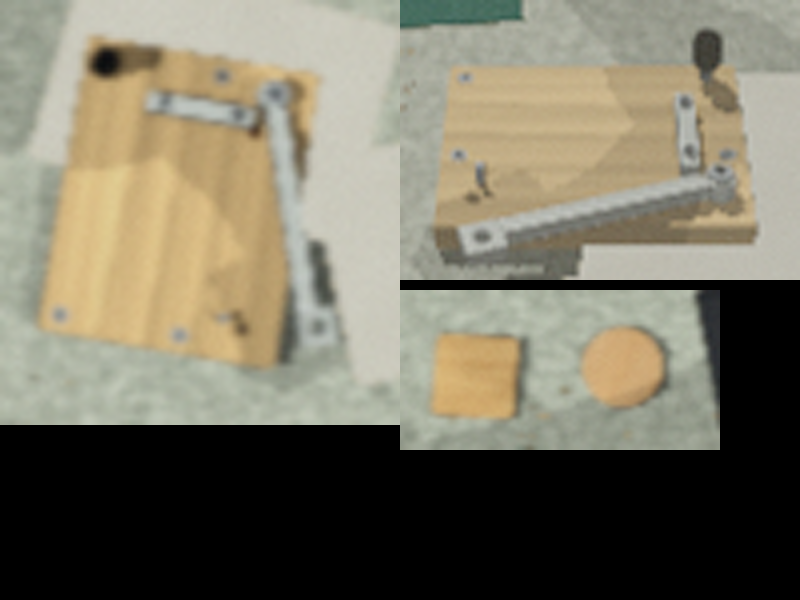

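The crops show the board corners at about (90,38), (318,75), (278,365) and (38,328) in the 5x crop. The eye hole is at (318,325), the pivot at (275,95) and the knob at (105,60). The square and round blanks are easy to tell apart.

```bash
cat >> h.py <<'E'
from scipy.spatial.transform import Rotation as Rn
def pose():
    s=ctrl.get_state(); R=Rn.from_rotvec(s["tool_rot"]).as_matrix(); return s["position"],R,s
def wrap(a): return (a+np.pi)%(2*np.pi)-np.pi
def go(xyz,yaw):
    "shift (mm) along current tool axes, then turn; tool yaw = world angle of tool x, modulo pi"
    p,R,s=pose(); m=R.T@(np.asarray(xyz)-p)*1000; y0=np.arctan2(R[1,0],R[0,0]); t=wrap(y0-yaw); t2=wrap(t+np.pi)
    q7=s["joint_positions"][6]
    print("shift",m.round(1),"turn",round(t,3),"or",round(t2,3),"(q7 %.2f)"%q7,"yaw0 %.3f"%y0,"at",p.round(4),"tilt",(R[:2,2]*1000).round(1))
class J:
    def __init__(s,o,yaw): s.o=np.array(o[:2]); s.yaw=yaw; c,n=np.cos(yaw),np.sin(yaw); s.R=np.array([[c,-n],[n,c]])
    def w(s,x,y,z): return np.r_[s.o+s.R@np.array([x,y])/1000,z]
    def j(s,P): return (np.asarray(P)[:2]-s.o)@s.R*1000
E
python3 - <<'E'
from h import *
d=get_image("top"); f=lambda u,v,z:onplane(d,[[330+u/5-.4,150+v/5-.4]],z)[0]
C=np.array([f(90,38,.018),f(318,75,.018),f(278,365,.018),f(38,328,.018)])[:,:2]
print(C.round(4).tolist(),np.linalg.norm(np.diff(C,axis=0),axis=1))
M=np.array([[98,70],[98,-80],[-92,-80],[-92,70]])/1000.
a=M-M.mean(0); b=C-C.mean(0); yaw=np.arctan2((a[:,0]*b[:,1]-a[:,1]*b[:,0]).sum(),(a*b).sum())
j=J([0,0],yaw); o=C.mean(0)-j.R@M.mean(0); j=J(o,yaw); print("jig",o,yaw)
piv=f(275,95,.035); eye=f(318,325,.031); knob=f(105,60,.053); print("piv",j.j(piv),"eye",j.j(eye),"knob",j.j(knob))
e=j.j(eye)-np.array([78,-51]); ang=np.arctan2(e[1],e[0])-np.arctan2(-5,-148); th=wrap(ang); print("stop",th)
g=np.array([78,-51])+100*np.array([-np.cos(th),-np.sin(th)])
print("bar grip",j.w(*g,.2)); go(j.w(*g,.15),yaw+th)
E
```

```text
[[0.5744, -0.2313], [0.552, -0.3758], [0.3684, -0.3498], [0.3903, -0.1991]] [0.14627786 0.18541349 0.15228374]
jig [ 0.4690743  -0.28361048] -0.15372796861541665
piv [ 76.23621926 -50.90699912] eye [-61.20421027 -99.49760483] knob [77.82481211 58.46239714]
stop 0.30147046356448026
bar grip [ 0.43943458 -0.36067321  0.2       ]
shift [ 257.4 -142.7   72. ] turn 0.266 or -2.876 (q7 -0.06) yaw0 0.414 at [ 0.2612 -0.5949  0.2219] tilt [-0.5  1. ]
```

```bash
python3 -m crank '[[[32,-18,9,0,0.2],[32,-18,9,0,0.2],[32,-18,9,0,0.2],[32,-18,9,0,0.2],[32,-18,9,0,0.2],[32,-18,9,0,0.2],[32,-18,9,0,0.2],[33,-17,9,0,0.2]]]' 20 && python3 -m crank '[[[0,0,0,0.09,0.2],[0,0,0,0.09,0.2],[0,0,0,0.086,0.2],[0,0,0,0,0.2],[0,0,0,0,0.2]]]'
python3 - <<'E'
from h import *
j=J([.46907,-.28361],-.157); th=.30
g=np.array([78,-51])+100*np.array([-np.cos(th),-np.sin(th)]); go(j.w(*g,.022),j.yaw+th)
E
```

```text
time: 0.87
position: [0.4396, -0.3593, 0.1502]
tool_rot: [3.074, 0.645, -0.0]
ft_force: [0.7, 0.2, 1.1]
grip_width: 0.482
grip_force: 0.0
time: 1.28
position: [0.439, -0.3608, 0.1504]
tool_rot: [-3.133, -0.236, 0.0]
ft_force: [-0.8, 0.5, 0.2]
grip_width: 0.402
grip_force: 0.0
shift [  0.2  -0.4 128.4] turn 0.007 or -3.134 (q7 -0.82) yaw0 0.150 at [ 0.439  -0.3608  0.1504] tilt [-0.3  0. ]
```

```bash
python3 -m crank '[[[0,0,30,0,0.2],[0,0,30,0,0.2],[0,0,30,0,0.2],[0,0,20,0,0.2],[0,0,6,0,0.2],[0,0,0,0,0.2]]]'
python3 - <<'E'
from h import *
t=get_image("top");s=get_image("side")
o=np.zeros((500,800,3),np.uint8)
o[:,:400]=cv2.resize(t["pixels"][150:250,330:410],(400,500)); o[:400,400:]=cv2.resize(s["pixels"][185:285,280:380],(400,400))
cv2.imwrite("pics/g1.png",o[:,:,::-1])
E
```

```text
time: 1.78
position: [0.4378, -0.3601, 0.0328]
tool_rot: [-3.13, -0.233, 0.004]
ft_force: [-0.8, 0.3, 0.3]
grip_width: 0.401
grip_force: 0.0
```

View pics/g1.png

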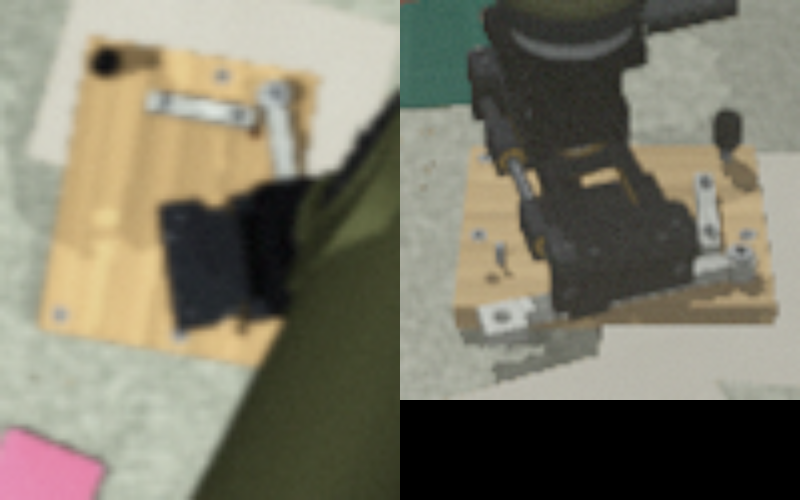

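The gripper straddles the bar between eye and pivot, with the bar passing under the fingers at about (520,310) and (715,265). I'll go down, close lightly and read the bar centre.

```bash
python3 -m crank '[[[0,0,5,0,0.2],[0,0,5,0,0.2],[0,0,0,0,0.2]]]'; python3 -m crank '[[[0,0,0,0,0.8],[0,0,0,0,0.8],[0,0,0,0,0.9],[0,0,0,0,0.9],[0,0,0,0,0.9],[0,0,0,0,0.9]]]' 10
python3 - <<'E'
from h import *
p,R,s=pose(); j=J([.46907,-.28361],-.157); q=j.j(p); print(q, "open",s["grip_width"]*87,"th",np.arctan2(-51-q[1],78-q[0]))
E
```

```text
time: 2.13
position: [0.4391, -0.361, 0.0245]
tool_rot: [3.133, 0.232, 0.0]
ft_force: [-0.8, 0.2, 0.3]
grip_width: 0.399
grip_force: 0.0
time: 2.63
position: [0.4392, -0.3613, 0.0248]
tool_rot: [3.132, 0.231, 0.001]
ft_force: [-0.1, -0.4, 0.9]
grip_width: 0.138
grip_force: 10.0
[-17.32692172 -81.35512759] open 11.98679726542612 th 0.3082798060994502
```

```bash
python3 -m crank '[[[0.1,-5,0,0.05,0.9],[0.1,-5,0,0.05,0.9],[0.1,-5,0,0.05,0.9],[0.1,-5,0,0.05,0.9],[0.1,-5,0,0.05,0.9],[0.1,-3,0,0.03,0.9],[0,0,0,0,0.9],[0,0,0,0,0.9]]]'
python3 - <<'E'
from h import *
p,R,s=pose(); j=J([.46907,-.28361],-.157); q=j.j(p); print(q,"th",np.arctan2(-51-q[1],78-q[0])); go(p,j.yaw); print(s["torque"])
E
```

```text
time: 3.3
position: [0.4394, -0.3332, 0.0248]
tool_rot: [3.134, -0.206, 0.002]
ft_force: [0.8, -1.2, 0.1]
grip_width: 0.137
grip_force: 10.0
[-21.53741492 -53.59390313] th 0.026053682369296064
shift [0. 0. 0.] turn 0.026 or -3.116 (q7 -1.16) yaw0 -0.131 at [ 0.4394 -0.3332  0.0248] tilt [ 1.  -0.6]
[-0.12069401 -0.29852656 -0.09380915]
```

Continue in small steps until the force shows it against the dowel.

```bash
for k in 1; do python3 -m crank '[[[0,-1,0,0.01,0.9],[0,0,0,0,0.9],[0,0,0,0,0.9]]]' | grep -E "posi|rot|ft"; python3 -m crank '[[[0,-1,0,0.01,0.9],[0,0,0,0,0.9],[0,0,0,0,0.9]]]'| grep -E "posi|rot|ft"; python3 -m crank '[[[0,-1,0,0.008,0.9],[0,0,0,0,0.9],[0,0,0,0,0.9]]]'| grep -E "posi|rot|ft"; python3 -m crank '[[[0,-1,0,0,0.9],[0,0,0,0,0.9],[0,0,0,0,0.9]]]'| grep -E "posi|rot|ft"; done
```

```text
position: [0.4395, -0.3324, 0.0248]
tool_rot: [3.133, -0.223, 0.002]
ft_force: [2.7, -1.0, -0.6]
position: [0.4397, -0.3315, 0.0248]
tool_rot: [3.132, -0.239, 0.002]
ft_force: [3.0, -2.1, 0.2]
position: [0.4397, -0.3314, 0.0248]
tool_rot: [3.129, -0.252, 0.002]
ft_force: [2.3, -4.2, -2.0]
position: [0.4396, -0.3314, 0.0248]
tool_rot: [3.128, -0.252, 0.003]
ft_force: [3.6, -6.3, -4.0]
```

```bash
python3 -m crank '[[[0,1,0,0,0.9],[0,0,0,0,0.6],[0,0,0,0,0.2],[0,0,0,0,0.2],[0,0,-20,0,0.2],[0,0,-35,0,0.2],[0,0,-35,0,0.2],[0,0,0,0,0.2],[0,0,0,0,0.2]]]'
python3 - <<'E'
from h import *
yaw=-.160
# jig from bar centre line (y=-51) and vision origin along x
j=J([.46907,-.28361],yaw); b=j.j([.4396,-.3314]); print("bar y meas",b)
go(j.w(78,58,.090),yaw)
t=get_image("top"); save(t,"t2.png"); s=get_image("side"); save(s,"s2.png")
m=(s["pixels"].max(2)<75).astype(np.uint8)
E
```

```text
time: 5.05
position: [0.4403, -0.3304, 0.1167]
tool_rot: [3.13, -0.251, 0.005]
ft_force: [0.6, 0.6, -0.1]
grip_width: 0.397
grip_force: 0.0
bar y meas [-21.47977095 -51.87469942]
shift [  98.8 -108.8   26.9] turn 0.0 or -3.141 (q7 -1.17) yaw0 -0.160 at [ 0.4403 -0.3304  0.1167] tilt [ 2.8 -2.2]
```

```bash
python3 -m crank '[[[25,-27,0,0,0.15],[25,-27,0,0,0.15],[25,-27,0,0,0.15],[24,-28,7,0,0.15],[0,0,20,0,0.15],[0,0,20,0,0.15],[0,0,20,0,0.15],[0,0,0,0,0.15],[0,0,0,0,0.15]]]'
python3 - <<'E'
from h import *
j=J([.46907,-.28361],-.16); go(j.w(78,58,.031),-.16)
t=get_image("top");s=get_image("side")
o=np.zeros((500,800,3),np.uint8)
o[:,:400]=cv2.resize(t["pixels"][120:220,320:400],(400,500)); o[:400,400:]=cv2.resize(s["pixels"][170:270,300:400],(400,400))
cv2.imwrite("pics/g3.png",o[:,:,::-1])
E
```

```text
time: 5.9
position: [0.5521, -0.2372, 0.0449]
tool_rot: [-3.129, 0.251, 0.009]
ft_force: [0.4, -1.0, 0.7]
grip_width: 0.424
grip_force: 0.0
shift [ 3.5  1.  13.9] turn 0.0 or -3.142 (q7 -1.45) yaw0 -0.160 at [ 0.5521 -0.2372  0.0449] tilt [-5.5  2.5]
```

View pics/g3.png

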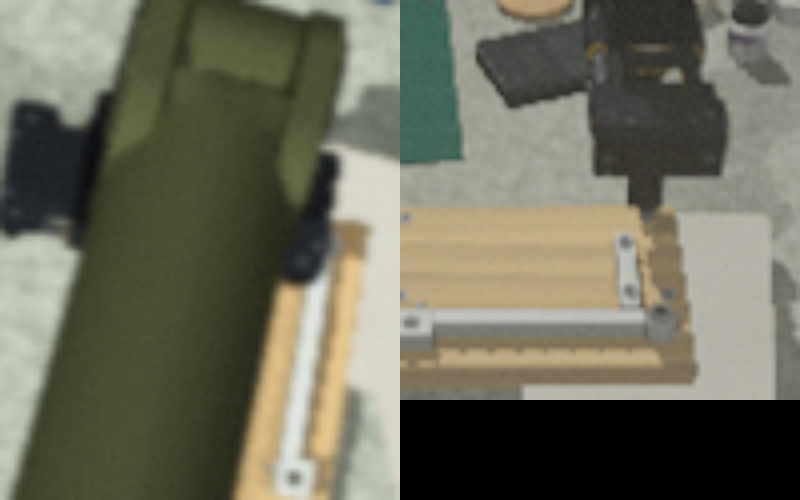

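The side stop now lies square to the fence. The finger is over the knob at about (645,190). I'll finish the descent and close.

```bash
python3 -m crank '[[[2,1,5,0,0.15],[0,0,5,0,0.15],[0,0,2,0,0.15],[0,0,0,0,0.15]]]'|grep -E "posi|ft|width"; python3 -m crank '[[[0,0,0,0,0.7],[0,0,0,0,0.8],[0,0,0,0,0.8],[0,0,0,0,0.8],[0,0,0,0,0.8],[0,0,0,0,0.8]]]' 5
python3 - <<'E'
from h import *
j=J([.46907,-.28361],-.16); p,R,s=pose(); print(j.j(p),s["grip_width"]*87); go(j.w(78,58,.031),-.16)
E
```

```text
position: [0.5558, -0.2395, 0.0351]
ft_force: [-0.9, -0.8, 0.8]
grip_width: 0.422
time: 6.83
position: [0.5564, -0.2396, 0.0357]
tool_rot: [3.131, -0.251, 0.001]
ft_force: [-0.2, -0.1, 0.5]
grip_width: 0.197
grip_force: 5.0
[79.15747108 57.37909837] 17.139892775821583
shift [-1.2 -0.6  4.7] turn -0.0 or 3.141 (q7 -1.46) yaw0 -0.160 at [ 0.5564 -0.2396  0.0357] tilt [ 0.3 -0.2]
```

```bash
python3 -m crank '[[[0,0,0,0,0.15],[0,0,0,0,0.15],[-1,0,0,0,0.15],[0,0,0,-0.12,0.15],[0,0,0,-0.12,0.15],[0,0,0,-0.12,0.15],[0,0,0,-0.12,0.15],[0,0,0,-0.12,0.15],[0,0,0,-0.12,0.15],[0,0,0,-0.12,0.15]]]'|grep -E "posi|ft|width" ; python3 -m crank '[[[0,0,0,-0.12,0.15],[0,0,0,-0.12,0.15],[0,0,0,-0.12,0.15],[0,0,0,-0.12,0.15],[0,0,0,-0.12,0.15],[0,0,0,-0.131,0.15],[0,0,0,0,0.15],[0,0,2,0,0.15],[0,0,0,0,0.15]]]'|grep -E "posi|ft|width"; python3 -m crank '[[[0,0,0,0,0.15],[0,0,0,0,0.8],[0,0,0,0,0.8],[0,0,0,0,0.8],[0,0,0,0,0.8],[0,0,0,0,0.8],[0,0,0,0,0.8]]]' 5
python3 - <<'E'
from h import *
j=J([.46907,-.28361],-.16); p,R,s=pose(); print(j.j(p),s["grip_width"]*87); go(j.w(78,57.4,.031),-.16+np.pi/2)
E
```

```text
position: [0.5551, -0.2394, 0.0355]
ft_force: [0.2, -0.4, -0.8]
grip_width: 0.427
position: [0.5549, -0.2394, 0.0332]
ft_force: [0.4, -0.2, -0.3]
grip_width: 0.425
time: 9.0
position: [0.5556, -0.2394, 0.0337]
tool_rot: [2.397, 2.029, 0.001]
ft_force: [1.8, -0.3, 0.8]
grip_width: 0.209
grip_force: 4.9
[78.37030114 57.42548726] 18.154504779657714
shift [-0.  -0.4  2.7] turn -0.006 or 3.136 (q7 0.01) yaw0 1.405 at [ 0.5556 -0.2394  0.0337] tilt [ 0.7 -0.3]
```

```bash
python3 -m crank '[[[0,0,0,0,0.4],[0,0,2,0,0.4],[0,0,0.3,0,0.4],[0,0,0,0,0.9],[0,0,0,0,0.9],[0,0,0,0,0.9],[0,0,0,0,0.9],[0,0,0,0,0.9]]]' 30
python3 - <<'E'
from h import *
from scipy.optimize import brentq
j=J([.46907,-.28361],-.16); Pw=j.w(78.37,57.4,0)[:2]; Pb=np.array([.4396,-.3314])
f=lambda y:(Pb-Pw)@np.array([-np.sin(y),np.cos(y)])*1000+109
y=brentq(f,-.2,-.1); k=J([0,0],y); o=Pw-k.w(78,58,0)[:2]; k=J(o,y); print("jig",o,y,k.w(-70,-56,0))
p,R,s=pose(); print(k.j(p),p,s["grip_width"]*87)
E
```

```text
time: 9.67
position: [0.5556, -0.2394, 0.0314]
tool_rot: [2.397, 2.029, 0.001]
ft_force: [1.3, -0.1, -0.4]
grip_width: 0.197
grip_force: 30.0
jig [ 0.46946316 -0.28449803] -0.1572529984828656 [ 0.39155696 -0.32884466  0.        ]
[77.98511213 58.05703429] [ 0.55557809 -0.23937026  0.03137405] 17.152708774632856
```

```bash
python3 -m crank '[[[0,0,-3,0,0.9],[0,0,-10,0,0.9],[0,0,-20,0,0.9],[0,0,-27,0,0.9],[0,0,0,0,0.9],[0,0,0,0,0.9]]]'
python3 - <<'E'
from h import *
k=J([.46946,-.28450],-.1573); go(k.w(-70,-56,.066),k.yaw+np.pi/2)
E
```

```text
time: 10.17
position: [0.5562, -0.2399, 0.0938]
tool_rot: [2.396, 2.027, 0.001]
ft_force: [-1.1, 0.1, -1.1]
grip_width: 0.201
grip_force: 30.0
shift [-115.  -147.8   27.5] turn -0.009 or 3.133 (q7 0.04) yaw0 1.405 at [ 0.5562 -0.2399  0.0938] tilt [ 2.7 -2. ]
```

```bash
python3 -m crank '[[[-19,-24,0,0,0.9],[-19,-25,0,0,0.9],[-19,-25,0,0,0.9],[-19,-25,0,0,0.9],[-19,-24,0,0,0.9],[-20,-25,12,-0.009,0.9],[0,0,12,0,0.9],[0,0,0,0,0.9],[0,0,0,0,0.9],[0,0,0,0,0.9]]]'; python3 -m crank '[[[0,0,0,0,0.9],[0,0,0,0,0.9],[0,0,0,0,0.9]]]' >/dev/null;  python3 - <<'E'
from h import *
k=J([.46946,-.28450],-.1573); go(k.w(-70,-56,.066),k.yaw+np.pi/2)
t=get_image("top");s=get_image("side")
o=np.zeros((500,800,3),np.uint8)
o[:,:400]=cv2.resize(t["pixels"][150:250,330:410],(400,500)); o[:400,400:]=cv2.resize(s["pixels"][215:275,270:330],(400,400),interpolation=cv2.INTER_CUBIC)
cv2.imwrite("pics/g4.png",o[:,:,::-1])
E
```

```text
time: 11.0
position: [0.3914, -0.3273, 0.0675]
tool_rot: [-2.387, -2.042, -0.001]
ft_force: [0.2, 0.8, -0.4]
grip_width: 0.198
grip_force: 30.0
shift [-0.8  0.5  1.7] turn 0.002 or -3.14 (q7 0.40) yaw0 1.415 at [ 0.3912 -0.3279  0.0677] tilt [ 0.6 -0.3]
```

View pics/g4.png

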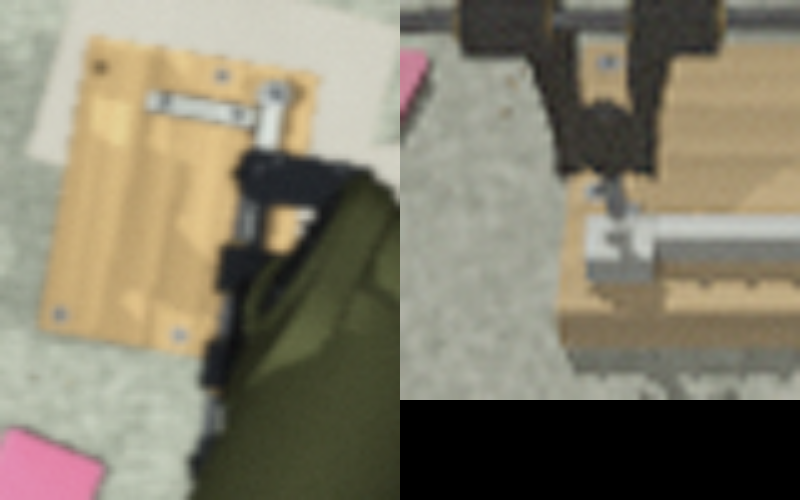

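The pin hangs right over the eye hole, with the shaft at (615,200) and the hole at (618,235). I'll insert it in steps and watch the force.

```bash
G='posi|ft'; python3 -m crank '[[[-0.8,0.5,2,0,0.9],[0,0,3,0,0.9],[0,0,3,0,0.9],[0,0,0,0,0.9],[0,0,0,0,0.9]]]'|grep -E $G; python3 -m crank '[[[0,0,2,0,0.9],[0,0,2,0,0.9],[0,0,0,0,0.9],[0,0,0,0,0.9]]]'|grep -E $G;  python3 - <<'E'
from h import *
k=J([.46946,-.28450],-.1573); go(k.w(-70,-56,.0334),k.yaw+np.pi/2)
E
```

```text
position: [0.3904, -0.329, 0.0589]
ft_force: [0.6, -0.2, 0.5]
position: [0.3906, -0.329, 0.0551]
ft_force: [0.5, 1.2, 0.2]
shift [ 0.3  0.9 21.7] turn 0.0 or -3.141 (q7 0.39) yaw0 1.414 at [ 0.3906 -0.329   0.0551] tilt [-0.1  0.2]
```

```bash
G='posi|ft'; python3 -m crank '[[[0.3,0.7,3,0,0.9],[0,0,3,0,0.9],[0,0,0,0,0.9],[0,0,0,0,0.9]]]'|grep -E $G; python3 -m crank '[[[0,0,3,0,0.9],[0,0,2,0,0.9],[0,0,0,0,0.9],[0,0,0,0,0.9]]]'|grep -E $G;  python3 -m crank '[[[0,0,2,0,0.9],[0,0,2,0,0.9],[0,0,0,0,0.9],[0,0,0,0,0.9]]]'|grep -E $G
```

```text
position: [0.3912, -0.3289, 0.0489]
ft_force: [0.2, 1.0, -0.0]
position: [0.3913, -0.329, 0.0441]
ft_force: [0.1, -0.5, -0.7]
position: [0.3914, -0.3288, 0.0401]
ft_force: [0.2, 1.0, -0.8]
```

```bash
G='posi|ft'; python3 -m crank '[[[0,0,3,0,0.9],[0,0,2,0,0.9],[0,0,0,0,0.9],[0,0,0,0,0.9]]]'|grep -E $G; python3 -m crank '[[[0,0,1,0,0.9],[0,0,1,0,0.9],[0,0,0,0,0.9],[0,0,0,0,0.9]]]'|grep -E $G;  python3 -m crank '[[[0,0,1,0,0.9],[0,0,0,0,0.9],[0,0,0,0,0.9]]]'|grep -E $G
```

```text
position: [0.3915, -0.3288, 0.0351]
ft_force: [0.9, 0.4, -1.0]
position: [0.3916, -0.329, 0.0334]
ft_force: [1.2, 2.2, 0.5]
position: [0.3918, -0.3292, 0.033]
ft_force: [-0.5, 2.2, 4.9]
```

The pin is home, with z about 33 mm as predicted and an upward reaction. I'll release, lift and check the knob height, then head for the blank.

```bash
G='posi|ft'; python3 -m crank '[[[0,0,1.5,0,0.9],[0,0,0,0,0.9],[0,0,-1.5,0,0.9],[0,0,0,0,0.3],[0,0,0,0,0.3],[0,0,0,0,0.3],[0,0,-10,0,0.3],[0,0,-30,0,-0.2],[0,0,-40,0,-1],[0,0,0,0,-1]]]'|grep -E $G;  python3 - <<'E'
from h import *
go([.5278,.195,.115],-.049+np.pi/2)
E
```

```text
position: [0.3952, -0.332, 0.1197]
ft_force: [1.7, -1.1, -0.5]
shift [541.3  48.6   1.3] turn -0.108 or 3.034 (q7 0.43) yaw0 1.414 at [ 0.3952 -0.332   0.1197] tilt [ 8.3 -8.5]
```

```bash
G='posi|ft|width'; python3 -m crank '[[[36,3,0,0,-1],[36,3,0,0,-1],[36,3,0,0,-1],[36,3,0,0,-1],[36,3,0,0,-1],[36,4,0,0,-1],[36,4,0,0,-1],[36,4,0,0,-1],[36,4,0,0,-1],[36,4,0,0,-1]]]'|grep -E $G; python3 -m crank '[[[36,3,0,0,-1],[36,3,0,0,-1],[36,3,0,0,-1],[36,2,0,0,-1],[30,2,0,-0.1,-1],[0,0,0,0,-1],[0,0,0,0,-1],[0,0,0,0,-1]]]'|grep -E $G;   python3 - <<'E'
from h import *
go([.5278,.195,.003],-.049+np.pi/2)
s=get_image("side");t=get_image("top")
o=np.zeros((500,800,3),np.uint8)
o[:,:400]=cv2.resize(t["pixels"][130:230,180:260],(400,500)); o[:200,400:]=cv2.resize(s["pixels"][130:190,290:410],(400,200),interpolation=cv2.INTER_CUBIC)
o[200:500,400:]=cv2.resize(s["pixels"][200:275,285:385],(400,300),interpolation=cv2.INTER_CUBIC)
cv2.imwrite("pics/g5.png",o[:,:,::-1])
E
```

```text
position: [0.4827, 0.0224, 0.113]
ft_force: [0.6, -0.1, -0.7]
grip_width: 1.002
position: [0.5223, 0.19, 0.1121]
ft_force: [-0.2, -0.5, 0.4]
grip_width: 1.001
shift [  5.5   5.2 109.1] turn -0.009 or 3.133 (q7 -0.68) yaw0 1.513 at [0.5223 0.19   0.1121] tilt [-0.3 -1.1]
```

View pics/g5.png

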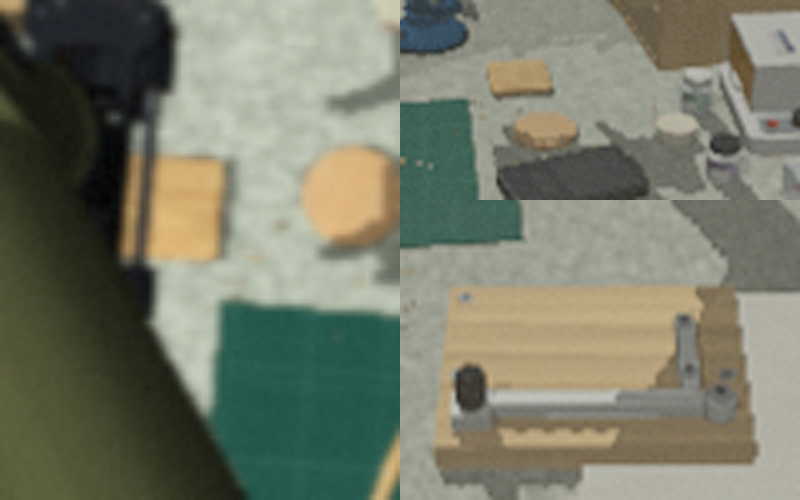

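The lock pin sits with its knob down on the eye, at (470,385) in the lower right. The square blank under the gripper, at (180,210), and the round blank lie as measured. I'll go down and grasp.

```bash
G='posi|ft|width'; python3 -m crank '[[[5.5,5.2,25,-0.009,-1],[0,0,30,0,-1],[0,0,30,0,-1],[0,0,15,0,-1],[0,0,5,0,-1],[0,0,3,0,-1],[0,0,0,0,-1]]]'|grep -E $G; python3 -m crank '[[[0,0,0,0,0],[0,0,0,0,0],[0,0,0,0,0],[0,0,0,0,0],[0,0,0,0,0],[0,0,0,0,0]]]' 20;   python3 - <<'E'
from h import *
go([.5278,.195,.003],-.049+np.pi/2)
E
```

```text
position: [0.5284, 0.1959, 0.0049]
ft_force: [-0.5, 0.2, 0.6]
grip_width: 0.997
time: 17.53
position: [0.5283, 0.1962, 0.0049]
tool_rot: [2.273, 2.167, 0.001]
ft_force: [-1.1, 0.2, 4.3]
grip_width: 0.753
grip_force: 20.0
shift [-1.3 -0.4  1.9] turn 0.001 or -3.141 (q7 -0.78) yaw0 1.523 at [0.5283 0.1962 0.0049] tilt [ 1.1 -0.1]
```

```bash
G='posi|ft|width'; python3 -m crank '[[[0,0,-5,0,0],[0,0,-20,0,0],[0,0,-30,0,0],[0,0,-40,0,0],[0,0,-10,0.11,0],[0,0,0,0,0],[0,0,0,0,0]]]'|grep -E $G
python3 - <<'E'
from h import *
k=J([.46946,-.28450],-.1573); go(k.w(-10,20,.11),k.yaw+np.pi/2)
E
```

```text
position: [0.5279, 0.196, 0.1097]
ft_force: [0.2, -0.4, -0.7]
grip_width: 0.749
shift [-4.637e+02  7.000e+00 -1.000e-01] turn 0.001 or -3.14 (q7 -0.78) yaw0 1.415 at [0.5279 0.196  0.1097] tilt [ 1.2 -0.6]
```

```bash
G='posi|ft|width'; python3 -m crank '[[[-25,0.5,0,0,0],[-34,0.5,0,0,0],[-34,0.5,0,0,0],[-34,0.5,0,0,0],[-34,0.5,0,0,0],[-34,0.5,0,0,0],[-34,0.5,0,0,0],[-34,0.5,0,0,0],[-34,0.5,0,0,0],[-34,0.5,0,0,0]]]'|grep -E $G; python3 -m crank '[[[-34,0.5,0,0,0],[-34,0.5,0,0,0],[-34,0.5,0,0,0],[-20,0.5,0,0,0],[-10,0,0,0,0],[0,0,0,0,0],[0,0,0,0,0],[0,0,0,0,0]]]'|grep -E $G
python3 - <<'E'
from h import *
k=J([.46946,-.28450],-.1573); go(k.w(-10,20,.024),k.yaw+np.pi/2)
E
```

```text
position: [0.4786, -0.133, 0.1075]
ft_force: [0.9, 0.2, 0.1]
grip_width: 0.75
position: [0.4621, -0.2597, 0.1086]
ft_force: [0.3, 0.3, -1.3]
grip_width: 0.752
shift [-3.5  1.2 84.6] turn 0.003 or -3.139 (q7 0.20) yaw0 1.416 at [ 0.4621 -0.2597  0.1086] tilt [-0.8  1.6]
```

```bash
G='posi|ft|width'; python3 -m crank '[[[-3.5,1,25,0,0],[0,0,30,0,0],[0,0,20,0,0],[0,0,6,0,0],[0,0,2,0,0],[0,0,0,0,0],[0,0,0,0,0]]]'|grep -E $G; python3 -m crank '[[[0,0,1.5,0,0],[0,0,0,0,0],[0,0,0,0,0]]]'|grep -E $G;python3 -m crank '[[[0,0,0.7,0,0],[0,0,0,0,0],[0,0,0,0,0]]]'|grep -E $G
```

```text
position: [0.4636, -0.2657, 0.0277]
ft_force: [-0.1, 0.5, 0.2]
grip_width: 0.752
position: [0.4627, -0.2662, 0.0255]
ft_force: [0.4, -0.5, -0.5]
grip_width: 0.75
position: [0.4623, -0.2659, 0.0241]
ft_force: [0.4, 0.1, 0.0]
grip_width: 0.751
```

```bash
G='posi|ft|width'; python3 -m crank '[[[0,0,0.8,0,0],[0,0,0,0,0],[0,0,0,0,-0.3],[0,0,0,0,-1],[0,0,0,0,-1],[0,0,0,0,-1],[0,0,-10,0,-1],[0,0,-20,0,-1],[0,0,-20,0,-1],[0,0,0,0,-0.6]]]'|grep -E $G; python3 -m crank '[[[0,0,0,-0.12,-0.15],[0,0,0,-0.12,-0.15],[0,0,0,-0.12,-0.15],[0,0,0,-0.12,-0.15],[0,0,0,-0.12,-0.15],[0,0,0,-0.12,-0.15],[0,0,0,-0.062,-0.15],[0,0,0,0,-0.15],[0,0,0,0,-0.15]]]'|grep -E $G
python3 - <<'E'
from h import *
k=J([.46946,-.28450],-.1573); go(k.w(-45,55,.0215),k.yaw+3*np.pi/4)
E
```

```text
position: [0.4651, -0.2671, 0.0777]
ft_force: [0.2, -0.7, 1.2]
grip_width: 0.97
position: [0.4622, -0.2658, 0.0733]
ft_force: [-0.8, -0.2, -0.1]
grip_width: 0.578
shift [51.4  1.7 51.8] turn -0.006 or 3.135 (q7 0.92) yaw0 2.193 at [ 0.4622 -0.2658  0.0733] tilt [-0.1  0. ]
```

Move back clear of the blank, then look before going down.

```bash
G='posi|ft|width'; python3 -m crank '[[[25,1,0,-0.006,-0.15],[27,1,0,0,-0.15],[0,0,0,0,-0.15],[0,0,0,0,-0.15],[0,0,0,0,-0.15]]]'|grep -E $G
python3 - <<'E'
from h import *
k=J([.46946,-.28450],-.1573); go(k.w(-45,55,.0215),k.yaw+3*np.pi/4)
s=get_image("side");t=get_image("top")
o=np.zeros((500,800,3),np.uint8)
o[:,:400]=cv2.resize(t["pixels"][150:250,330:410],(400,500),interpolation=cv2.INTER_CUBIC)
o[:360,400:]=cv2.resize(s["pixels"][190:280,285:385],(400,360),interpolation=cv2.INTER_CUBIC)
cv2.imwrite("pics/g6.png",o[:,:,::-1])
E
```

```text
position: [0.4337, -0.2232, 0.0737]
ft_force: [1.2, -0.0, -0.2]
grip_width: 0.573
shift [ 0.2 -0.  52.2] turn 0.001 or -3.141 (q7 0.93) yaw0 2.200 at [ 0.4337 -0.2232  0.0737] tilt [ 0.8 -1.4]
```

View pics/g6.png

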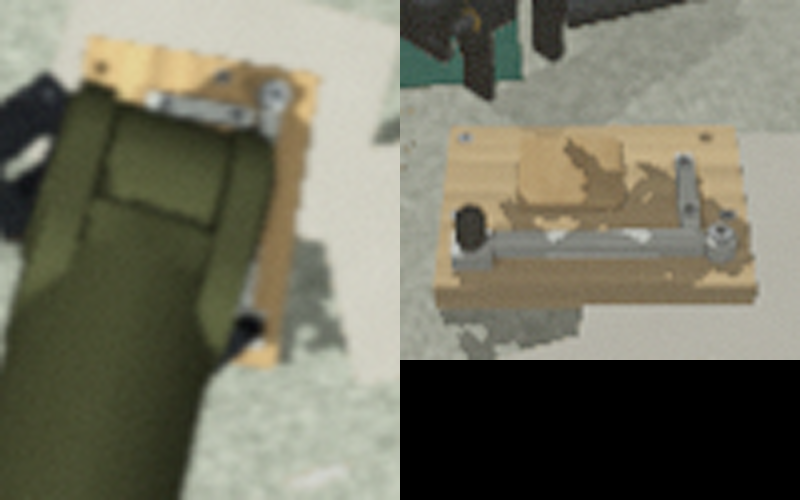

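The side view shows the blank flat on the board and square to it, at about (570,165), with the pin home. I'll lower and push diagonally.

```bash
G='posi|ft|width'; python3 -m crank '[[[0,0,25,0,-0.15],[0,0,20,0,-0.15],[0,0,7,0,-0.15],[0,0,0,0,-0.15],[0,0,0,0,-0.15],[0,0,0,0,-0.15]]]'|grep -E $G; python3 -m crank '[[[-8,0,0,0,-0.15],[-6,0,0,0,-0.15],[-5,0,0,0,-0.15],[-5,0,0,0,-0.15],[-5,0,0,0,-0.15],[-5,0,0,0,-0.15],[-5,0,0,0,-0.15],[-5,0,0,0,-0.15],[-5,0,0,0,-0.15],[-5,0,0,0,-0.15]]]'|grep -E $G
python3 - <<'E'
from h import *
k=J([.46946,-.28450],-.1573); go(k.w(0,10,.0215),k.yaw+3*np.pi/4); s=pose()[2]; f=k.R.T@s["ft_force"][:2]; print("jig force",f, "tq",s["torque"])
E
```

```text
position: [0.4342, -0.2229, 0.0221]
ft_force: [-0.1, 0.4, 1.0]
grip_width: 0.578
position: [0.4655, -0.2666, 0.0212]
ft_force: [-0.8, 0.4, 0.1]
grip_width: 0.572
shift [-9.8 -0.3 -0.3] turn 0.002 or -3.14 (q7 0.87) yaw0 2.201 at [ 0.4655 -0.2666  0.0212] tilt [-0. -0.]
jig force [-0.83288609  0.22780627] tq [ 3.40867348e-02 -1.59595073e-01 -2.42661036e-05]
```

```bash
G='posi|ft|width'; python3 -m crank '[[[-3,0,0,0,-0.15],[-3,0,0,0,-0.15],[0,0,0,0,-0.15],[0,0,0,0,-0.15]]]'|grep -E $G; python3 -m crank '[[[-2,0,0,0,-0.15],[0,0,0,0,-0.15],[0,0,0,0,-0.15],[0,0,0,0,-0.15]]]'|grep -E $G;python3 -m crank '[[[-1,0,0,0,-0.15],[0,0,0,0,-0.15],[0,0,0,0,-0.15],[0,0,0,0,-0.15]]]'|grep -E $G
python3 - <<'E'
from h import *
k=J([.46946,-.28450],-.1573); go(k.w(0,10,.0215),k.yaw+3*np.pi/4); s=pose()[2]; f=k.R.T@s["ft_force"][:2]; print("jig force",f, "tq",s["torque"])
E
```

```text
position: [0.4687, -0.271, 0.0212]
ft_force: [-0.7, 0.3, -0.2]
grip_width: 0.578
position: [0.4699, -0.2726, 0.0213]
ft_force: [-0.4, 0.2, -0.0]
grip_width: 0.575
position: [0.4705, -0.2735, 0.0213]
ft_force: [1.0, -0.1, 0.3]
grip_width: 0.575
shift [-1.2 -0.3 -0.2] turn 0.002 or -3.14 (q7 0.87) yaw0 2.201 at [ 0.4705 -0.2735  0.0213] tilt [ 0.  -0.1]
jig force [1.00242855 0.06955873] tq [ 0.06300598 -0.0916354   0.02298569]
```

```bash
G='posi|ft'; python3 -m crank '[[[-2,0,0,0,-0.15],[0,0,0,0,-0.15],[0,0,0,0,-0.15],[0,0,0,0,-0.15]]]'|grep -E $G; python3 -m crank '[[[-1,0,0,0,-0.15],[0,0,0,0,-0.15],[0,0,0,0,-0.15],[0,0,0,0,-0.15]]]'|grep -E $G;python3 -m crank '[[[-1,0,0,0,-0.15],[0,0,0,0,-0.15],[0,0,0,0,-0.15],[0,0,0,0,-0.15]]]'|grep -E $G
python3 - <<'E'
from h import *
k=J([.46946,-.28450],-.1573); go(k.w(0,10,.0215),k.yaw+3*np.pi/4); s=pose()[2]; f=k.R.T@s["ft_force"][:2]; print("jig force",f, "tq",s["torque"],s["grip_force"])
s=get_image("side");t=get_image("top")
o=np.zeros((500,800,3),np.uint8)
o[:,:400]=cv2.resize(t["pixels"][150:250,330:410],(400,500),interpolation=cv2.INTER_CUBIC)
o[:360,400:]=cv2.resize(s["pixels"][190:280,285:385],(400,360),interpolation=cv2.INTER_CUBIC)
cv2.imwrite("pics/g7.png",o[:,:,::-1])
E
```

```text
position: [0.4717, -0.2751, 0.0213]
ft_force: [0.2, 0.8, 0.0]
position: [0.4723, -0.2757, 0.0212]
ft_force: [0.5, 0.3, 0.5]
position: [0.4726, -0.2761, 0.0211]
ft_force: [-0.9, 2.8, 0.4]
shift [ 2.1 -0.4 -0.4] turn 0.002 or -3.139 (q7 0.87) yaw0 2.201 at [ 0.4726 -0.2761  0.0211] tilt [-0.7  0.7]
jig force [-1.2940156   2.65733681] tq [0.65229554 0.14685594 0.05562431] 1.4835173450410366
```

View pics/g7.png

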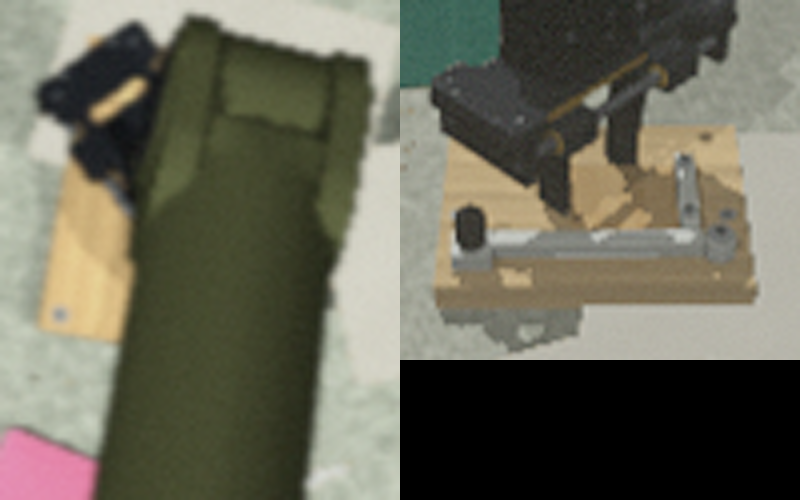

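The blank sits in the corner between the fingers, with one finger at (558,200) and the other at (625,150), and contact is starting. I'll press harder.

```bash
G='posi|ft|gr'; python3 -m crank '[[[-1,0,0,0,-0.15],[0,0,0,0,-0.15],[0,0,0,0,-0.15],[0,0,0,0,-0.15]]]'|grep -E $G; python3 -m crank '[[[-1,0,0,0,-0.15],[0,0,0,0,-0.15],[0,0,0,0,-0.15],[0,0,0,0,-0.15]]]'|grep -E $G;python3 -m crank '[[[-1,0,0,0,-0.15],[0,0,0,0,-0.15],[0,0,0,0,-0.15],[0,0,0,0,-0.15]]]'|grep -E $G
python3 - <<'E'
from h import *
k=J([.46946,-.28450],-.1573); go(k.w(0,10,.0215),k.yaw+3*np.pi/4); s=pose()[2]; f=k.R.T@s["ft_force"][:2]; print("jig force",f, "tq",s["torque"])
E
```

```text
position: [0.4728, -0.2764, 0.0209]
ft_force: [-2.2, 4.6, 1.7]
grip_width: 0.576
grip_force: 2.9
position: [0.473, -0.2765, 0.0208]
ft_force: [-3.1, 5.3, 2.9]
grip_width: 0.576
grip_force: 4.0
position: [0.4731, -0.2766, 0.0206]
ft_force: [-4.4, 7.0, 3.7]
grip_width: 0.576
grip_force: 5.1
shift [ 2.8 -0.5 -0.9] turn 0.003 or -3.139 (q7 0.87) yaw0 2.202 at [ 0.4731 -0.2766  0.0206] tilt [-4.1  3.5]
jig force [-5.45983501  6.19718299] tq [ 1.62855613  0.89550635 -0.0025239 ]
```

```bash
G='posi|ft|gr'; python3 -m crank '[[[-1.5,0,0,0,-0.15],[0,0,0,0,-0.15],[0,0,0,0,-0.15],[0,0,0,0,-0.15],[0,0,0,0,-0.15],[0,0,0,0,-0.15]]]'
python3 - <<'E'
from h import *
k=J([.46946,-.28450],-.1573); s=pose()[2]; f=k.R.T@s["ft_force"][:2]; print("jig force",f, "tq",s["torque"])
s=get_image("side"); im=s["pixels"][205:265,300:380].copy()
im=cv2.resize(im,(800,600),interpolation=cv2.INTER_CUBIC)
# expected seated outline (top face)
P=[k.w(x,y,.026) for x,y in((55,-45),(55,21),(-11,21),(-11,-45))]
q=((proj(s,P)-[300,205]+.5)*10).astype(int)
for a in q: cv2.circle(im,tuple(int(v) for v in a),5,(255,0,0),1)
cv2.imwrite("pics/g8.png",im[:,:,::-1]); print(q.tolist())
E
```

```text
time: 27.73
position: [0.4732, -0.2768, 0.0204]
tool_rot: [-1.419, -2.794, -0.003]
ft_force: [-7.2, 9.7, 5.0]
grip_width: 0.573
grip_force: 6.9
jig force [-8.58790797  8.43009285] tq [2.05409653 1.25074004 0.007053  ]
[[547, 433], [531, 256], [273, 258], [273, 435]]
```

View pics/g8.png

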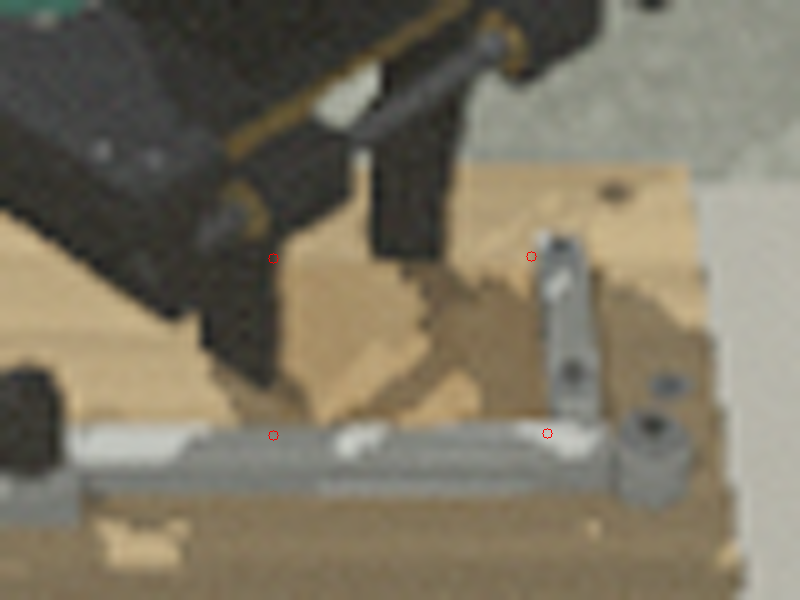

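The blank's visible edges match the projected seated outline: left edge at about x=275, rear edge at y=258, and up against the fence at x=535. The reactions are steady at about 8.5 N towards both faces, so I'm handing in.

```bash
python3 -c "
from bench import job
print(job.close_job())"
```

```text
the job is handed in; nothing more can be done
None
```

I handed in the job at about 28 s with the side stop closed, the lock pin home, and the fingers still pressing the square blank into the corner at about 8.5 N towards each face. The hand-in gave no verdict.

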